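# Clear a hatched egg card from the light panel

### The arm

A 6-joint arm with a two-finger parallel gripper is mounted at the origin on the work surface. World frame = base frame: x ahead of the robot, y to its left, z up, the work surface at z = 0. Lengths are in m, angles in rad, forces in N, time in s.
With the tool pointing down it reaches from about 0.375 to 0.9 m from the base axis. Payload 3.1 kg.
Tool frame: the origin (TCP) lies between the finger pads; the fingertips stand 8 mm ahead of it and the grasp point (between the pads) lies 11 mm behind it (robot.tips_ahead is the distance from the TCP to the fingertips, in m); z points along the fingers, y is the line along which they close (so a half turn about z gives the same grasp; the last joint's range is limited). The gripper opens to 87 mm and grips with 3 to 60 N. Pads are 19 mm wide; open, the fingers measure 117 mm over their backs; the gripper's body (75 mm by 190 mm) begins 51 mm behind the grasp point.
Start: joints at [-1.351, 0.527, 1.433, -0, 1.181, -0.178], TCP at [0.243, -0.576, 0.231] pointing down, gripper open.
Joint ranges: [-3.08, 3.08], [-0.75, 2.2], [0.22, 2.44], [-1.43, 4.57], [0, 2.65], [-2.85, 2.85]. Speed limits (rad/s): [2.79, 2.79, 3.14, 3.14, 3.14, 3.14].

### API

Orientations are given as a rotation vector (axis times angle).
In Python, from workcell import robot gives the robot as it stands.
- The arm moves only by the tool play_rows, never from a script. Its argument "series" is a list of rows, each a list of 2 entries, a list of its own where there are three numbers: the shift along the tool's x, y, z in mm, then the turn, a rotation vector about the tool's x, y, z in degrees. In form: [[[dx, dy, dz], [rx, ry, rz]], ...]. A call has 1 to 20 rows; each row is the pose to reach, as a shift and turn from the pose commanded when the call began, along the tool's axes at that moment; what a row does not reach only later rows make up. A row lasts 1/12 s, in which the tool goes at most 41.7 mm and 7.16 degrees, less where a joint would pass 70% of its speed; a pose out of reach is approached as far as the arm can. A call with a gripper value outside its range is refused whole. "grip" is the opening, from 0 (shut) to 1 (fully open), set as the call begins (left out, the last holds). The fingers move at their own pace and stop on an object; the grip force is fixed at half the most. Time passes only in rows, so rows that repeat a pose let the fingers close. It gives the time, the measured TCP pose, the force, the opening and the grip force at its end, in the units of the state.
- robot.observe(): the state, without advancing time (a new reading comes with each control period).
- robot.get_image(name): name is "scene" or "top" or "wrist"; returns (picture, depth): 400x640x3 uint8, red, green, blue; 400x640 float32, m along the optical axis (not along the pixel's ray), 0 where there is no reading.
- robot.get_calibration(name): a dict with "fx", "fy", "cx", "cy" (pixels), "pose" (4x4, takes a point from camera to world coordinates). Camera axes: x right, y down, z forward; pixel columns grow to the right and rows downward; lengths in m; the calibration is good to about 2 mm. A picture is of the moment at which its call begins: read the wrist's pose just before it. get_calibration takes no time and is no camera call; for the wrist camera it gives the pose at the moment of the call.
- robot.job_done(): hands the job in; it is judged then, once.
The state is a dict: "clock": time; "q": joint angles; "joint_velocities": joint speeds; "joint_torque": joint torques, N m; "position": TCP position; "eef_rot": TCP orientation; "ft_force": force on the tool from outside, world axes, zero at the start; "torque": the same for the moment, N m; "width": finger opening in m; "finger_force": force on a finger pad.
Only numpy, scipy, OpenCV 4.12 (cv2) and the standard library are available. Lean on these libraries where they do the work, as an engineer would, in place of code of your own. Each camera call takes 0.05 s, during which the arm holds its last target. There are 200 camera calls.

### The job

The silkworm egg card on the light panel is finished with. Take the loupe off it and stand it gently upright, fully on the round cork coaster; then press lightly on the card with the fingertips and slide it flat along the panel, out over the open edge, so that it drops into the blue crate below the bench edge. The panel's glass is thin, so never lean on the card or the panel with more than 20 newtons, do not lift the card, and leave the other things where they are.

Things in the scene. Friction and masses are not known exactly. Their poses are not given: they have to be found in the camera images.
- panel: fixed inspection light panel, 210 x 150 mm, at the bench's far edge (bench ends at world x = 0.66). Origin: centre of its underside, z up, x along the slide to the open edge (away from the robot). Thin white glass 28 mm above the origin, x -93 to +105 mm, 118 mm wide between two guide rails; rails and the back stop (x -105 to -93 mm) stand 7 mm above the glass. It is rigid and cracks above 20 N
- panel_edge (a point): middle of the panel's open edge, on the glass surface, 105 mm ahead of the panel's origin; axes as the panel. No lip; it overhangs the bench edge by 10 to 30 mm. The glass does not give: fingertips should meet the card at 2 to 3 mm/s or the press overshoots, and set the card moving just as slowly, since the press rises until it breaks loose
- card: tan rigid egg card with dark specks, 150 (x) x 110 (y) x 5 mm, 70 to 140 g, loose on the glass, 1 to 4 mm from the back stop (no room for a finger behind) and 4 mm from each rail. Origin: centre of its underside, x to the open edge. Fingertips pressing on it with 6 to 12 N carry it along; under 3 N they may slip. Left free with its middle 15 mm or more past the edge, it tips and drops
- loupe: stand loupe (magnifier) standing on the card: upright round cylinder, 42 mm across, 52 mm high, clear below 22 mm and black above, with a pale lens on top, 80 g; origin at the centre of its foot, z up
- coaster: round cork coaster fixed to the bench, 90 mm across, 5 mm thick; origin at the centre of its underside. The loupe belongs here
- crate: blue perforated plastic crate, open at the top, 300 (its x) x 400 (its y) mm outside, walls 6 mm, 135 mm high, fixed on two more crates below the bench edge, partly under it; origin at the centre of its underside, z up. Its rim lies about 45 mm below the bench top. Two older cards lie on its floor
- dish: open glass dish with three white cocoons fixed in it, 92 mm across, 14 mm high walls (24 mm at the cocoons); origin at the centre of its underside. Leave it where it is
- tally: steel hand tally counter, 44 mm across, 28 mm high with its plunger; origin at the centre of its underside. Leave it where it is
- brush: soft brush with a wooden handle, 190 mm long, 20 mm thick, lying down; origin under its middle, length along its x. Leave it where it is
- tweezers: steel tweezers, 125 mm long, 12 mm high, lying down; origin near the middle of its underside, length along its x. Leave them where they are
- blanks: stack of seven fresh tan cards without eggs, 150 x 110 mm, 37 mm high; origin at the centre of its underside. Leave it where it is

How it is judged:
On the way, in this order (a step that is already met when the one before it is completed fails the run):
1. the loupe stands upright on the coaster, let go, while the card still lies at the back of the panel (horizontal distance between loupe and coaster below 0.024 m and z of loupe in the frame of coaster below 0.009 m and angle between loupe's own z axis and vertical below 0.08 rad and contact force between the fingers and loupe below 0.1 N and distance of card from where it was at the start of the episode below 0.03 m), for 0.2 s.
2. the card, lying flat on the glass, has been slid at least 40 mm towards the open edge (x of card in the frame of panel between 0.026 and 0.11 m and angle between card's own z axis and vertical below 0.06 rad and z of card in the frame of panel below 0.033 m), for 0.1 s.
At the end, for the whole second after the job is handed in: the card is at rest inside the blue crate, its middle within the walls and at least 25 mm below the rim; the loupe stands upright (within 0.08 rad) on the coaster, its axis within 24 mm of the coaster's middle, released (x of card in the frame of crate between -0.145 and 0.145 m and y of card in the frame of crate between -0.195 and 0.195 m and z of card in the frame of crate between 0 and 0.11 m and linear speed of card below 0.03 m/s and horizontal distance between loupe and coaster below 0.024 m and z of loupe in the frame of coaster below 0.009 m and angle between loupe's own z axis and vertical below 0.08 rad and contact force between the fingers and loupe below 0.1 N); the robot touches nothing.
It fails at once if the robot pushes on the card or on the light panel with more than 20 N (contact force between any of the fingers, the arm and card above 20 N or contact force between any of the fingers, the arm and panel above 20 N).
It fails at once if the loupe is banged down on the coaster with more than 40 N (contact force between loupe and coaster above 40 N).
It fails at once if the loupe is let go while its foot is still more than 10 mm above the coaster (contact force between the fingers and loupe below 0.05 N and z of loupe in the frame of coaster above 0.015 m and horizontal distance between loupe and coaster below 0.06 m).
It fails at once if the card is lifted more than 15 mm off the glass (z of card in the frame of panel above 0.043 m).
It fails at once if one of the other things is moved by more than 25 mm (distance of any of dish, tally, brush, tweezers, blanks from where it was at the start of the episode above 0.025 m).
It also fails if it takes over 70 s, if anything falls off the work surface, if the arm or the gripper's body presses on something with over 40 N, if the wrist force passes 120 N, or if a joint passes its speed limit or range.

## Working session

There is one attempt and no reset: what is moved stays moved. The work goes in short steps, Python scripts to look and compute and a tool call to move; the robot and the scene stay as the last step left them, time stands still between calls to the robot, and variables do not carry over. Pictures are saved under pics/ and viewed, at most 10 in all, crops included, and the job is handed in when it is done.

Besides the shell and the picture viewer there is one more tool, called as name([rows], argument=value, ...), one row to a line, values as JSON. play_rows: Moves the arm, as the interface text tells. Its arguments: {"type":"object","properties":{"series":{"type":"array","items":{"type":"array"}},"grip":{"type":"number"}},"required":["series"]}

```bash
mkdir -p pics && cat > h.py <<'E'
import numpy as np, cv2
from scipy.spatial.transform import Rotation as R
from workcell import robot
def grab(n,save=None):
    c=robot.get_calibration(n); im,d=robot.get_image(n)
    if save: cv2.imwrite('pics/'+save,im[:,:,::-1]); np.savez('pics/'+save+'.npz',im=im,d=d,pose=c['pose'],k=[c['fx'],c['fy'],c['cx'],c['cy']])
    return im,d,c
def pts(d,c):
    v,u=np.mgrid[:d.shape[0],:d.shape[1]]
    p=np.stack([(u-c['cx'])/c['fx']*d,(v-c['cy'])/c['fy']*d,d],-1)
    return p@c['pose'][:3,:3].T+c['pose'][:3,3]
def ray(u,v,c,z):
    r=c['pose'][:3,:3]@np.array([(u-c['cx'])/c['fx'],(v-c['cy'])/c['fy'],1]); o=c['pose'][:3,3]
    return o+r*(z-o[2])/r[2]
E
python3 - <<'E'
from h import *
for n in('top','scene'):
    im,d,c=grab(n,n+'0.png'); print(n,c['pose'].round(3).tolist(),c['fx'])
s=robot.observe(); print({k:np.round(v,3) for k,v in s.items()})
print(R.from_rotvec(s['eef_rot']).as_matrix().round(3), robot.tips_ahead)
E
```

```text
top [[-0.021, -0.989, 0.144, 0.43], [-1.0, 0.023, 0.015, -0.027], [-0.018, -0.143, -0.99, 1.071], [0.0, 0.0, 0.0, 1.0]] 409.0451309342222
scene [[0.515, 0.488, -0.705, 1.492], [0.857, -0.283, 0.43, -0.575], [0.01, -0.826, -0.564, 0.716], [0.0, 0.0, 0.0, 1.0]] 441.0610474297276
{'clock': np.float64(0.1), 'q': array([-1.35 ,  0.528,  1.434, -0.   ,  1.181, -0.178]), 'joint_velocities': array([-0.001, -0.   , -0.004, -0.001,  0.001, -0.001]), 'joint_torque': array([ -0.   , -44.098, -17.715,   0.063,   0.053,  -0.   ]), 'position': array([ 0.243, -0.575,  0.23 ]), 'eef_rot': array([-3.077, -0.622,  0.   ]), 'ft_force': array([-0.51 , -0.08 , -0.441]), 'torque': array([ 0.02 , -0.062, -0.008]), 'finger_force': np.float64(0.0), 'width': np.float64(0.087)}
[[ 0.922  0.388 -0.   ]
 [ 0.388 -0.922  0.002]
 [ 0.    -0.002 -1.   ]] 0.008
```

View pics/top0.png

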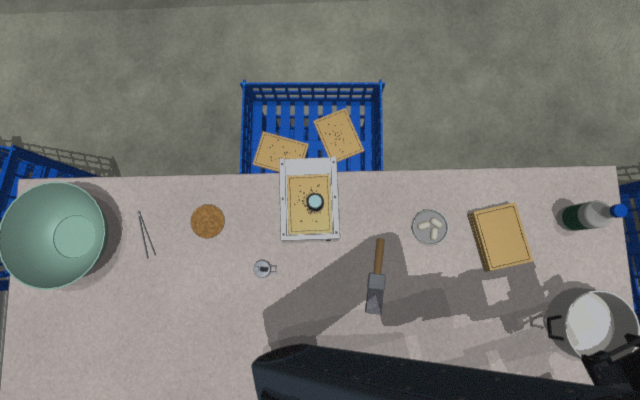

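View pics/scene0.png

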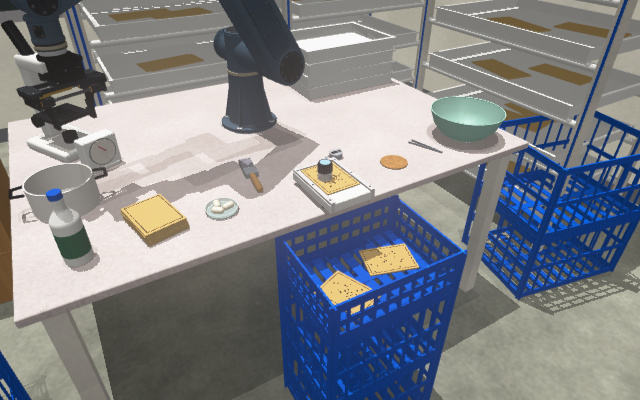

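The top view shows the panel at about (310,199), with the card on it and the loupe's lens at (315,202). The coaster is at (208,221), the tally at (263,268) and the brush at (376,275). The crate sits beyond the edge, at about (312,125). The scene view agrees with this layout.

```bash
python3 - <<'E'
from h import *
f=np.load('pics/top0.png.npz'); im,d=f['im'],f['d']; k=f['k']; c=dict(fx=k[0],fy=k[1],cx=k[2],cy=k[3],pose=f['pose'])
hsv=cv2.cvtColor(im,cv2.COLOR_RGB2HSV); P=pts(d,c)
def blob(m,box,z,name):
    mm=np.zeros(m.shape,np.uint8); x0,y0,x1,y1=box; mm[y0:y1,x0:x1]=m[y0:y1,x0:x1]
    cs=max(cv2.findContours(mm,0,2)[0],key=cv2.contourArea)
    r=cv2.minAreaRect(cs.astype(np.float32)); b=cv2.boxPoints(r)
    w=np.array([ray(*p,c,z)[:2] for p in b]); print(name,'area',cv2.contourArea(cs),'ctr',ray(*r[0],c,z).round(4),'corners',w.round(3).tolist()); return mm
tan=(hsv[...,0]>8)&(hsv[...,0]<30)&(hsv[...,1]>70)
blob(tan,(180,195,235,245),.005,'coaster')
blob(tan,(270,165,350,240),.033,'card')
m=blob((hsv[...,2]<90),(295,185,335,215),.085,'loupeblack')
Z=P[...,2]
top=(Z>.07)&(Z<.11);top[:, :295]=0;top[:,335:]=0;top[:180]=0;top[220:]=0
print('loupe top pts',top.sum(),np.median(P[top],0).round(4),P[top].min(0).round(3),P[top].max(0).round(3))
pm=(hsv[...,1]<30)&(hsv[...,2]>180)&(Z>.02)&(Z<.05)
blob(pm,(270,150,350,250),.035,'panel')
pz=Z[190:220,290:300];print('z card',np.median(pz),'glass',np.median(Z[165:172,295:325]),'bench',np.median(Z[250:255,200:240]))
print('coaster z',np.median(Z[215:228,200:216]))
E
```

```text
coaster area 839.0 ctr [0.5328 0.2832 0.005 ] corners [[0.576, 0.326], [0.574, 0.242], [0.49, 0.24], [0.492, 0.324]]
card area 2368.5 ctr [0.5683 0.0143 0.033 ] corners [[0.643, 0.072], [0.645, -0.039], [0.495, -0.042], [0.493, 0.067]]
loupeblack area 221.5 ctr [ 0.5656 -0.0033  0.085 ] corners [[0.588, 0.016], [0.587, -0.023], [0.543, -0.022], [0.544, 0.017]]
loupe top pts 255 [ 0.5639 -0.0036  0.1002] [ 0.546 -0.023  0.071] [0.586 0.019 0.106]
panel area 591.0 ctr [0.6668 0.014  0.035 ] corners [[0.686, 0.074], [0.687, -0.045], [0.647, -0.046], [0.646, 0.073]]
z card 0.04882381183613038 glass 0.043893245282756954 bench 0.0011899771063551556
coaster z 0.006073510335875443
```

play_rows([
  [[13,-10,0],[0,0,1]],
  [[38,-30,0],[0,0,2]],
  [[70,-55,0],[0,0,4]],
  [[102,-79,0],[0,0,6]],
  [[134,-104,0],[0,0,7]],
  [[166,-129,0],[0,0,8]],
  [[198,-154,0],[0,0,10]],
  [[230,-179,0],[0,0,12]],
  [[262,-204,0],[0,0,14]],
  [[294,-229,0],[0,0,16]],
  [[326,-254,0],[0,0,18]],
  [[358,-279,0],[0,0,20]],
  [[390,-304,0],[0,0,21]],
  [[422,-329,0],[0,0,22]],
  [[454,-354,0],[0,0,22.8]],
  [[484,-377,0],[0,0,22.8]],
  [[504,-393,0],[0,0,22.8]],
  [[514,-401,0],[0,0,22.8]],
  [[517,-402,0],[0,0,22.8]],
  [[517,-402,0],[0,0,22.8]],
], grip=1)

```text
clock: 1.77
position: [0.5629, -0.0047, 0.2302]
eef_rot: [3.141, 0.003, -0.001]
ft_force: [0.2, -0.1, 0.1]
width: 0.087
finger_force: 0.0
```

```bash
python3 - <<'E'
from h import *
s=robot.observe(); print(s['position'],R.from_rotvec(s['eef_rot']).as_matrix().round(3),s['clock'],s['ft_force'])
im,d,c=grab('wrist','w0.png'); print(c['pose'].round(3),c['fx'])
E
```

```text
[ 0.56292475 -0.00473256  0.23016344] [[ 1.     0.002 -0.001]
 [ 0.002 -1.    -0.001]
 [-0.001  0.001 -1.   ]] 1.7667 [ 0.15320058 -0.07834821  0.06357222]
[[ 0.002 -0.959 -0.282  0.64 ]
 [-1.    -0.002 -0.001 -0.006]
 [ 0.     0.282 -0.959  0.386]
 [ 0.     0.     0.     1.   ]] 355.9628993765065
```

View pics/w0.png

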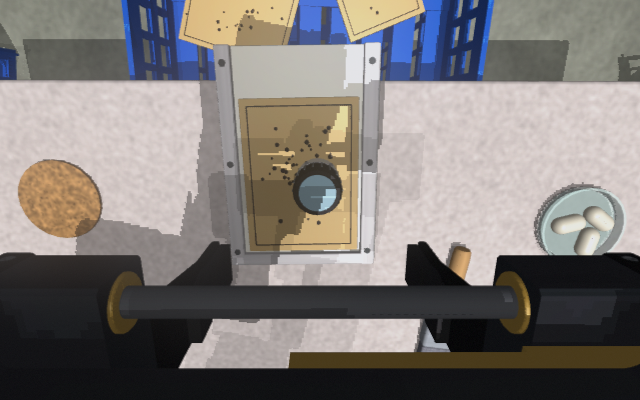

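The wrist view shows the loupe's lens at (317,192), the card spanning roughly (240–360, 97–253), the panel's open edge at row 44 and the coaster at (60,198).

```bash
python3 - <<'E'
from h import *
f=np.load('pics/w0.png.npz'); im,d=f['im'],f['d']; k=f['k']; c=dict(fx=k[0],fy=k[1],cx=k[2],cy=k[3],pose=f['pose'])
P=pts(d,c); Z=P[...,2]; hsv=cv2.cvtColor(im,cv2.COLOR_RGB2HSV)
m=np.zeros(Z.shape,bool); m[150:225,280:350]=True
t=m&(Z>.095)&(Z<.115); (x,y),r=cv2.minEnclosingCircle(P[t][:,:2].astype(np.float32)); print('loupe',x,y,r,np.median(Z[t]))
# card edges
tan=(hsv[...,0]>8)&(hsv[...,0]<30)&(hsv[...,1]>60)
mm=np.zeros(Z.shape,np.uint8); mm[85:258,233:364]=tan[85:258,233:364]
cs=max(cv2.findContours(mm,0,2)[0],key=cv2.contourArea)
b=np.array([ray(*p[0],c,.049)[:2] for p in cs],np.float32); r=cv2.minAreaRect(b); print('card',r,cv2.boxPoints(r).round(4).tolist())
mm[:]=0; mm[150:245,5:112]=tan[150:245,5:112]
cs=max(cv2.findContours(cv2.morphologyEx(mm,3,np.ones((5,5))),0,2)[0],key=cv2.contourArea)
b=np.array([ray(*p[0],c,.005)[:2] for p in cs],np.float32); print('coaster',cv2.minEnclosingCircle(b),cv2.fitEllipse(b))
for u,v in((222,44),(300,44),(378,43)): print('edge',ray(u,v,c,.044 if u==300 else .051).round(4))
print('rails/front depth pts',P[60,228],P[60,372],P[240,239],P[240,365],'card z',np.median(Z[110:240,250:270]),np.median(Z[110:240,345:352]),'glass',np.median(Z[60:90,260:340]))
E
```

```text
loupe 0.5665134787559509 -0.004891139920800924 0.02100045047700405 0.10156315775880592
card ((0.5672253370285034, 0.011204186826944351), (0.1495811641216278, 0.10938262194395065), 1.1435258388519287) [[0.49140000343322754, 0.06440000236034393], [0.4934999942779541, -0.04500000178813934], [0.6431000232696533, -0.041999999433755875], [0.6409000158309937, 0.0674000009894371]]
coaster ((0.5334041714668274, 0.28154104948043823), 0.045772429555654526) ((0.5330646634101868, 0.2813543379306793), (0.08838842809200287, 0.09016209095716476), 15.810708045959473)
edge [0.686  0.0778 0.051 ]
edge [0.6871 0.0107 0.044 ]
edge [ 0.6871 -0.0571  0.051 ]
rails/front depth pts [0.67308676 0.07339687 0.05149019] [ 0.67337118 -0.05244231  0.051616  ] [0.50394707 0.074126   0.05099665] [ 0.50409161 -0.05312414  0.05062833] card z 0.0492989053804829 0.04930237999207562 glass 0.04451167892717253
```

play_rows([
  [[3.5,0,10],[0,0,0]],
  [[3.5,0,30],[0,0,0]],
  [[3.5,0,55],[0,0,0]],
  [[3.5,0,80],[0,0,0]],
  [[3.5,0,105],[0,0,0]],
  [[3.5,0,125],[0,0,0]],
  [[3.5,0,140],[0,0,0]],
  [[3.5,0,150],[0,0,0]],
  [[3.5,0,155],[0,0,0]],
  [[3.5,0,156],[0,0,0]],
  [[3.5,0,156],[0,0,0]],
  [[3.5,0,156],[0,0,0]],
])

```text
clock: 2.82
position: [0.5672, -0.0051, 0.0754]
eef_rot: [3.141, 0.001, 0.003]
ft_force: [-0.7, 0.5, 0.6]
width: 0.087
finger_force: 0.0
```

play_rows([
  [[0,0,0],[0,0,0]],
  [[0,0,0],[0,0,0]],
  [[0,0,0],[0,0,0]],
  [[0,0,0],[0,0,0]],
  [[0,0,0],[0,0,0]],
  [[0,0,0],[0,0,0]],
  [[0,0,0],[0,0,0]],
  [[0,0,0],[0,0,0]],
  [[0,0,0],[0,0,0]],
  [[0,0,0],[0,0,0]],
], grip=0)

```text
clock: 3.65
position: [0.5665, -0.0046, 0.0745]
eef_rot: [-3.141, -0.001, 0.0]
ft_force: [-0.6, -0.3, -0.6]
width: 0.0415
finger_force: 30.0
```

play_rows([
  [[0,0,-5],[0,0,0]],
  [[0,0,-15],[0,0,0]],
  [[0,0,-30],[0,0,0]],
  [[0,0,-45],[0,0,0]],
  [[-2,-10,-55],[0,0,0]],
  [[-4,-30,-60],[0,0,0]],
  [[-7,-55,-60],[0,0,0]],
  [[-10,-85,-60],[0,0,0]],
  [[-13,-115,-60],[0,0,0]],
  [[-17,-145,-60],[0,0,0]],
  [[-20,-175,-60],[0,0,0]],
  [[-24,-205,-60],[0,0,0]],
  [[-27,-232,-60],[0,0,0]],
  [[-30,-255,-60],[0,0,0]],
  [[-32,-272,-60],[0,0,0]],
  [[-33,-281,-60],[0,0,0]],
  [[-33.5,-285,-60],[0,0,0]],
  [[-33.5,-286,-60],[0,0,0]],
  [[-33.5,-286,-60],[0,0,0]],
  [[-33.5,-286,-60],[0,0,0]],
])

```text
clock: 5.32
position: [0.5329, 0.2803, 0.1346]
eef_rot: [3.141, -0.0, -0.0]
ft_force: [-0.0, -0.3, -0.7]
width: 0.0408
finger_force: 30.0
```

```bash
python3 - <<'E'
from h import *
s=robot.observe(); print(s['position'],s['width'],s['ft_force'])
im,d,c=grab('top','t1.png')
P=pts(d,c);Z=P[...,2]
hsv=cv2.cvtColor(im,cv2.COLOR_RGB2HSV)
tan=((hsv[...,0]>8)&(hsv[...,0]<30)&(hsv[...,1]>70)).astype(np.uint8)
mm=np.zeros_like(tan); mm[165:240,270:350]=tan[165:240,270:350]
cs=max(cv2.findContours(mm,0,2)[0],key=cv2.contourArea); r=cv2.minAreaRect(cs.astype(np.float32)); print('card',ray(*r[0],c,.049),r)
E
```

```text
[0.53291525 0.28028451 0.13456852] 0.040811260960078075 [-0.01242255 -0.28606286 -0.71802694]
card [0.56616515 0.013635   0.049     ] ((308.6549377441406, 203.87380981445312), (58.153499603271484, 42.88570785522461), 87.70938873291016)
```

Card unmoved; the loupe is held. Lower it.

play_rows([
  [[0,-1,8],[0,0,0]],
  [[0,-1,22],[0,0,0]],
  [[0,-1,40],[0,0,0]],
  [[0,-1,58],[0,0,0]],
  [[0,-1,74],[0,0,0]],
  [[0,-1,86],[0,0,0]],
  [[0,-1,94],[0,0,0]],
  [[0,-1,98],[0,0,0]],
  [[0,-1,99],[0,0,0]],
  [[0,-1,99],[0,0,0]],
  [[0,-1,99],[0,0,0]],
])

```text
clock: 6.28
position: [0.5334, 0.2825, 0.0363]
eef_rot: [-3.141, -0.001, -0.002]
ft_force: [-0.1, -0.9, -0.8]
width: 0.0412
finger_force: 30.0
```

play_rows([
  [[0,0,0.5],[0,0,0]],
  [[0,0,1],[0,0,0]],
  [[0,0,1.5],[0,0,0]],
  [[0,0,2],[0,0,0]],
  [[0,0,2.5],[0,0,0]],
  [[0,0,3],[0,0,0]],
  [[0,0,3],[0,0,0]],
])

```text
clock: 6.87
position: [0.5327, 0.2822, 0.0324]
eef_rot: [3.142, 0.001, -0.0]
ft_force: [0.1, 0.6, 0.5]
width: 0.0412
finger_force: 30.0
```

play_rows([
  [[0,0,0.3],[0,0,0]],
  [[0,0,0.6],[0,0,0]],
  [[0,0,0.9],[0,0,0]],
  [[0,0,1.2],[0,0,0]],
  [[0,0,1.2],[0,0,0]],
])

```text
clock: 7.28
position: [0.5328, 0.2822, 0.0316]
eef_rot: [-3.142, -0.001, -0.0]
ft_force: [-0.6, -0.1, 2.0]
width: 0.0417
finger_force: 30.0
```

play_rows([
  [[0,0,0.2],[0,0,0]],
  [[0,0,0.4],[0,0,0]],
  [[0,0,0.6],[0,0,0]],
  [[0,0,0.6],[0,0,0]],
])

```text
clock: 7.62
position: [0.5328, 0.2823, 0.0316]
eef_rot: [-3.142, -0.002, -0.0]
ft_force: [-1.2, -0.3, 7.3]
width: 0.0412
finger_force: 30.0
```

play_rows([
  [[0,0,-0.4],[0,0,0]],
  [[0,0,-0.5],[0,0,0]],
  [[0,0,-0.5],[0,0,0]],
])

```text
clock: 7.87
position: [0.5328, 0.2823, 0.0316]
eef_rot: [-3.142, -0.001, -0.0]
ft_force: [-1.8, -0.4, 5.5]
width: 0.0416
finger_force: 30.0
```

play_rows([
  [[0,0,0],[0,0,0]],
  [[0,0,0],[0,0,0]],
  [[0,0,0],[0,0,0]],
  [[0,0,0],[0,0,0]],
  [[0,0,0],[0,0,0]],
  [[0,0,0],[0,0,0]],
  [[0,0,0],[0,0,0]],
  [[0,0,0],[0,0,0]],
  [[0,0,-3],[0,0,0]],
  [[0,0,-10],[0,0,0]],
  [[0,0,-25],[0,0,0]],
  [[0,0,-45],[0,0,0]],
  [[0,0,-65],[0,0,0]],
  [[0,0,-85],[0,0,0]],
  [[0,0,-100],[0,0,0]],
  [[0,0,-105],[0,0,0]],
  [[0,0,-105],[0,0,0]],
], grip=1)

```text
clock: 9.28
position: [0.5339, 0.2827, 0.1383]
eef_rot: [-3.14, -0.002, -0.006]
ft_force: [-0.4, 0.1, 0.6]
width: 0.087
finger_force: 0.0
```

```bash
python3 - <<'E'
from h import *
s=robot.observe(); print(s['position'],s['width'],s['clock'])
im,d,c=grab('wrist','w1.png'); P=pts(d,c);Z=P[...,2]
t=(Z>.05)&(Z<.065)&(abs(P[...,0]-.533)<.05)&(abs(P[...,1]-.282)<.05)
print(t.sum(),cv2.minEnclosingCircle(P[t][:,:2].astype(np.float32)),np.median(Z[t]))
A=np.c_[P[t][:,:2],np.ones(t.sum())];print('slope',np.linalg.lstsq(A,Z[t],rcond=None)[0])
im,d,c=grab('top')
hsv=cv2.cvtColor(im,cv2.COLOR_RGB2HSV)
tan=((hsv[...,0]>8)&(hsv[...,0]<30)&(hsv[...,1]>70)).astype(np.uint8)
mm=np.zeros_like(tan); mm[165:240,270:350]=tan[165:240,270:350]
cs=max(cv2.findContours(mm,0,2)[0],key=cv2.contourArea); r=cv2.minAreaRect(cs.astype(np.float32)); print('card',ray(*r[0],c,.049),r)
E
```

```text
[0.53389675 0.28266741 0.13834904] 0.08696253544379322 9.2833
2629 ((0.5330234169960022, 0.2807943820953369), 0.021758247166872025) 0.05866154945567284
slope [-0.06510809  0.00037401  0.0928957 ]
card [0.5660627  0.01368312 0.049     ] ((308.6365661621094, 203.91452026367188), (58.07356262207031, 42.92567825317383), 87.70938873291016)
```

View pics/w1.png

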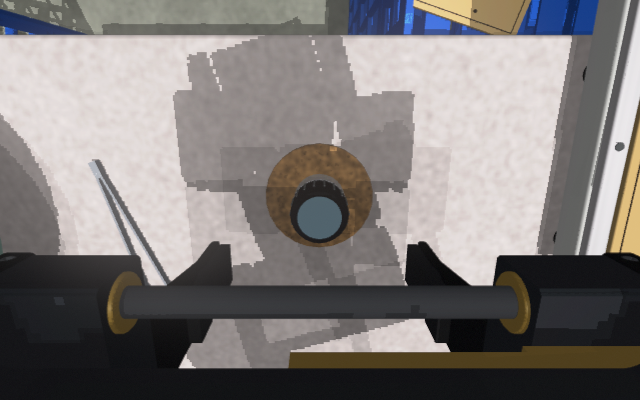

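The loupe stands on the coaster, with its lens at (320,215), about 1 mm from centre, and the card hasn't moved. Next I go to the press point near the card's rear with the gripper shut.

play_rows([
  [[0,8,0],[0,0,0]],
  [[-1,25,0],[0,0,0]],
  [[-3,50,0],[0,0,0]],
  [[-5,80,0],[0,0,0]],
  [[-7,110,0],[0,0,0]],
  [[-9,140,0],[0,0,0]],
  [[-11,170,0],[0,0,0]],
  [[-13,200,0],[0,0,0]],
  [[-14,226,0],[0,0,0]],
  [[-15,248,0],[0,0,0]],
  [[-16,262,0],[0,0,0]],
  [[-16,269,0],[0,0,0]],
  [[-16,271,0],[0,0,0]],
  [[-16,271,10],[0,0,0]],
  [[-16,271,25],[0,0,0]],
  [[-16,271,40],[0,0,0]],
  [[-16,271,54],[0,0,0]],
  [[-16,271,62],[0,0,0]],
  [[-16,271,66],[0,0,0]],
  [[-16,271,66],[0,0,0]],
], grip=0)

```text
clock: 11.05
position: [0.5162, 0.0121, 0.069]
eef_rot: [-3.141, -0.003, 0.004]
ft_force: [-0.1, 0.0, -0.5]
width: 0.0003
finger_force: 0.0
```

play_rows([
  [[0,0,0],[0,0,0]],
  [[0,0,0],[0,0,0]],
  [[0,0,0],[0,0,0]],
  [[0,0,0],[0,0,0]],
])

```text
clock: 11.38
position: [0.5175, 0.0112, 0.0709]
eef_rot: [3.141, 0.001, 0.002]
ft_force: [1.0, 0.5, -0.8]
width: 0.0007
finger_force: 0.0
```

play_rows([
  [[0,0,2],[0,0,0]],
  [[0,0,5],[0,0,0]],
  [[0,0,8],[0,0,0]],
  [[0,0,10],[0,0,0]],
  [[0,0,11],[0,0,0]],
  [[0,0,11],[0,0,0]],
  [[0,0,11],[0,0,0]],
])

```text
clock: 11.97
position: [0.517, 0.0113, 0.0591]
eef_rot: [-3.142, -0.001, 0.0]
ft_force: [0.2, 0.2, -0.5]
width: 0.0005
finger_force: 0.0
```

play_rows([
  [[0,0,0.2],[0,0,0]],
  [[0,0,0.4],[0,0,0]],
  [[0,0,0.6],[0,0,0]],
  [[0,0,0.8],[0,0,0]],
  [[0,0,1.0],[0,0,0]],
  [[0,0,1.2],[0,0,0]],
  [[0,0,1.4],[0,0,0]],
  [[0,0,1.6],[0,0,0]],
  [[0,0,1.8],[0,0,0]],
  [[0,0,2.0],[0,0,0]],
  [[0,0,2.0],[0,0,0]],
])

```text
clock: 12.88
position: [0.517, 0.0113, 0.0572]
eef_rot: [-3.142, -0.001, 0.0]
ft_force: [0.2, -0.4, 0.1]
width: 0.0003
finger_force: 0.0
```

play_rows([
  [[0,0,0.2],[0,0,0]],
  [[0,0,0.4],[0,0,0]],
  [[0,0,0.6],[0,0,0]],
  [[0,0,0.8],[0,0,0]],
  [[0,0,0.8],[0,0,0]],
])

```text
clock: 13.3
position: [0.517, 0.0113, 0.0564]
eef_rot: [-3.142, -0.001, 0.0]
ft_force: [-0.0, -0.4, 0.6]
width: 0.0008
finger_force: 0.0
```

play_rows([
  [[0,0,0.2],[0,0,0]],
  [[0,0,0.4],[0,0,0]],
  [[0,0,0.6],[0,0,0]],
  [[0,0,0.6],[0,0,0]],
])

```text
clock: 13.63
position: [0.517, 0.0113, 0.0563]
eef_rot: [3.142, 0.002, 0.0]
ft_force: [-0.8, 0.3, 4.9]
width: 0.0005
finger_force: 2.4
```

play_rows([
  [[0,0,0.1],[0,0,0]],
  [[0,0,0.2],[0,0,0]],
  [[0,0,0.2],[0,0,0]],
])

```text
clock: 13.88
position: [0.517, 0.0113, 0.0563]
eef_rot: [3.141, 0.002, 0.0]
ft_force: [-1.2, 0.4, 6.8]
width: -0.0001
finger_force: 3.2
```

play_rows([
  [[0.2,0,0],[0,0,0]],
  [[0.4,0,0],[0,0,0]],
  [[0.6,0,0],[0,0,0]],
  [[0.6,0,0],[0,0,0]],
])

```text
clock: 14.22
position: [0.517, 0.0113, 0.0563]
eef_rot: [3.142, 0.002, -0.001]
ft_force: [-2.0, -1.2, 7.6]
width: 0.0003
finger_force: 3.6
```

play_rows([
  [[0.2,0,0],[0,0,0]],
  [[0.4,0,0],[0,0,0]],
  [[0.6,0,0],[0,0,0]],
  [[0.8,0,0],[0,0,0]],
  [[1.0,0,0],[0,0,0]],
  [[1.0,0,0],[0,0,0]],
])

```text
clock: 14.72
position: [0.5173, 0.0113, 0.0563]
eef_rot: [-3.142, -0.002, 0.004]
ft_force: [-3.4, -0.6, 9.0]
width: 0.0004
finger_force: 4.2
```

play_rows([
  [[0.2,0,0],[0,0,0]],
  [[0.4,0,0],[0,0,0]],
  [[0.6,0,0],[0,0,0]],
  [[0.8,0,0],[0,0,0]],
  [[1.0,0,0],[0,0,0]],
  [[1.2,0,0],[0,0,0]],
  [[1.4,0,0],[0,0,0]],
  [[1.6,0,0],[0,0,0]],
])

```text
clock: 15.38
position: [0.5187, 0.0114, 0.0563]
eef_rot: [-3.141, -0.002, 0.004]
ft_force: [-3.7, -0.6, 8.9]
width: 0.0006
finger_force: 4.3
```

play_rows([
  [[0.3,0,0],[0,0,0]],
  [[0.7,0,0],[0,0,0]],
  [[1.2,0,0],[0,0,0]],
  [[1.8,0,0],[0,0,0]],
  [[2.5,0,0],[0,0,0]],
  [[3.2,0,0],[0,0,0]],
  [[4,0,0],[0,0,0]],
  [[4.8,-0.1,0],[0,0,0]],
  [[5.6,-0.1,0],[0,0,0]],
  [[6.4,-0.1,0],[0,0,0]],
  [[7.2,-0.1,0],[0,0,0]],
  [[8,-0.1,0],[0,0,0]],
])

```text
clock: 16.38
position: [0.5268, 0.0116, 0.0563]
eef_rot: [-3.141, -0.002, 0.004]
ft_force: [-3.9, -0.5, 8.1]
width: 0.0003
finger_force: 4.3
```

```bash
cat > card.py <<'E'
from h import *
s=robot.observe(); print(s['position'],s['ft_force'],s['clock'])
im,d,c=grab('wrist','wc%d.png'%(s['clock']*10))
hsv=cv2.cvtColor(im,cv2.COLOR_RGB2HSV); P=pts(d,c);Z=P[...,2]
m=((hsv[...,0]>8)&(hsv[...,0]<30)&(hsv[...,1]>60)&(abs(Z-.049)<.004)&(P[...,0]>.5)).astype(np.uint8)
cs=max(cv2.findContours(m,0,2)[0],key=cv2.contourArea)
b=np.array([ray(*p[0],c,.049)[:2] for p in cs],np.float32); r=cv2.minAreaRect(b); print('card front',np.percentile(b[:,0],99),r[2],cv2.boxPoints(r).round(4).tolist())
E
python3 card.py
```

```text
[0.52676485 0.01158235 0.05631749] [-3.89848398 -0.52361737  8.06262592] 16.3833
card front 0.64275444 0.4747951626777649 [[0.5293999910354614, 0.06650000065565109], [0.5303000211715698, -0.04430000111460686], [0.6434999704360962, -0.043299999088048935], [0.6425999999046326, 0.0674000009894371]]
```

```bash
python3 - <<'E'
from h import *
a=np.load('pics/t1.png.npz'); im,d,c=grab('top','t2.png')
for n,i in(('t1',a['im']),('t2',im)):
    h=cv2.cvtColor(i,cv2.COLOR_RGB2HSV); m=(h[...,0]>8)&(h[...,0]<30)&(h[...,1]>70)
    print(n,[np.nonzero(m[165:200,u])[0][0]+165 for u in range(292,328,4)])
# specks diff by phase correlation in front half
g=lambda i:np.float32(cv2.cvtColor(i[172:212,286:334],cv2.COLOR_RGB2GRAY))
print(cv2.phaseCorrelate(g(a['im']),g(im)))
cat=np.hstack([cv2.resize(i[150:250,260:350,::-1],None,fx=4,fy=4) for i in(a['im'],im)]); cv2.imwrite('pics/cmp.png',cat)
E
```

```text
t1 [np.int64(176), np.int64(176), np.int64(176), np.int64(176), np.int64(175), np.int64(175), np.int64(175), np.int64(175), np.int64(175)]
t2 [np.int64(172), np.int64(172), np.int64(172), np.int64(172), np.int64(172), np.int64(171), np.int64(171), np.int64(171), np.int64(171)]
((-3.9576322928619234, -8.106774014464392), 0.04215474836528301)
```

View pics/cmp.png

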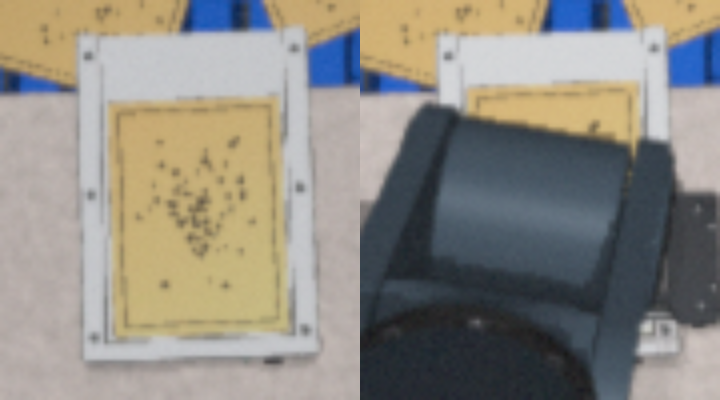

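The comparison shows the card's front edge moving from about row 100 to row 87 (4x scale). That is about 10 mm, matching the TCP, so the card is carried flat. Continuing.

play_rows([
  [[0.4,0,0],[0,0,0]],
  [[1,0,0],[0,0,0]],
  [[1.8,0,0],[0,0,0]],
  [[2.7,0,0],[0,0,0]],
  [[3.7,-0.1,0],[0,0,0]],
  [[4.8,-0.1,0],[0,0,0]],
  [[6,-0.1,0],[0,0,0]],
  [[7.2,-0.1,0],[0,0,0]],
  [[8.4,-0.1,0],[0,0,0]],
  [[9.6,-0.2,0],[0,0,0]],
  [[10.8,-0.2,0],[0,0,0]],
  [[12,-0.2,0],[0,0,0]],
  [[13.2,-0.2,0],[0,0,0]],
  [[14.4,-0.3,0],[0,0,0]],
  [[15.6,-0.3,0],[0,0,0]],
  [[16.8,-0.3,0],[0,0,0]],
  [[18,-0.3,0],[0,0,0]],
  [[19,-0.3,0],[0,0,0]],
  [[19.7,-0.3,0],[0,0,0]],
  [[20,-0.3,0],[0,0,0]],
])

```text
clock: 18.15
position: [0.5471, 0.0118, 0.0563]
eef_rot: [-3.141, -0.002, 0.004]
ft_force: [-3.6, 0.6, 7.8]
width: 0.0005
finger_force: 4.0
```

play_rows([
  [[0.4,0,0],[0,0,0]],
  [[1,0,0],[0,0,0]],
  [[1.8,0,0],[0,0,0]],
  [[2.8,-0.1,0],[0,0,0]],
  [[4,-0.1,0],[0,0,0]],
  [[5.4,-0.1,0],[0,0,0]],
  [[7,-0.1,0],[0,0,0]],
  [[8.7,-0.2,0],[0,0,0]],
  [[10.4,-0.2,0],[0,0,0]],
  [[12.1,-0.2,0],[0,0,0]],
  [[13.8,-0.2,0],[0,0,0]],
  [[15.5,-0.3,0],[0,0,0]],
  [[17.2,-0.3,0],[0,0,0]],
  [[18.9,-0.3,0],[0,0,0]],
  [[20.6,-0.3,0],[0,0,0]],
  [[22.3,-0.4,0],[0,0,0]],
  [[24,-0.4,0],[0,0,0]],
  [[25.4,-0.4,0],[0,0,0]],
  [[26.5,-0.4,0],[0,0,0]],
  [[27,-0.4,0],[0,0,0]],
])

```text
clock: 19.82
position: [0.5743, 0.0122, 0.0563]
eef_rot: [-3.141, -0.002, 0.003]
ft_force: [-3.0, -0.3, 6.3]
width: 0.0006
finger_force: 3.8
```

play_rows([
  [[0.4,0,0],[0,0,0]],
  [[1,0,0],[0,0,0]],
  [[1.8,0,0],[0,0,0]],
  [[2.8,-0.1,0],[0,0,0]],
  [[4,-0.1,0],[0,0,0]],
  [[5.4,-0.1,0],[0,0,0]],
  [[7,-0.1,0],[0,0,0]],
  [[8.7,-0.2,0],[0,0,0]],
  [[10.4,-0.2,0],[0,0,0]],
  [[12.1,-0.2,0],[0,0,0]],
  [[13.8,-0.2,0],[0,0,0]],
  [[15.5,-0.3,0],[0,0,0]],
  [[17.2,-0.3,0],[0,0,0]],
  [[18.9,-0.3,0],[0,0,0]],
  [[20.6,-0.3,0],[0,0,0]],
  [[22.3,-0.4,0],[0,0,0]],
  [[24,-0.4,0],[0,0,0]],
  [[25.4,-0.4,0],[0,0,0]],
  [[26.5,-0.4,0],[0,0,0]],
  [[27,-0.4,0],[0,0,0]],
])

```text
clock: 21.48
position: [0.6015, 0.0126, 0.0563]
eef_rot: [-3.142, -0.002, 0.003]
ft_force: [-2.5, -0.5, 7.5]
width: 0.0008
finger_force: 3.5
```

```bash
python3 - <<'E'
from h import *
s=robot.observe(); print(s['position'],s['ft_force'],s['clock'])
im,d,c=grab('top','t3.png')
h=cv2.cvtColor(im,cv2.COLOR_RGB2HSV); P=pts(d,c)
m=(h[...,0]>8)&(h[...,0]<30)&(h[...,1]>70)&(P[...,2]>.035)&(P[...,2]<.07); m[:, :270]=0; m[:,350:]=0
b=P[m]; print('card front x',np.percentile(b[:,0],[95,99]),'y',b[:,1].min(),b[:,1].max())
E
```

```text
[0.60146684 0.01259133 0.05634626] [-2.45371847 -0.47473413  7.48412391] 21.4833
card front x [0.72640716 0.72695228] y -0.04113526946350138 -0.020887509594141235
```

play_rows([
  [[0.4,0,0.1],[0,0,0]],
  [[1,0,0.1],[0,0,0]],
  [[1.8,0,0.1],[0,0,0]],
  [[2.8,-0.1,0.1],[0,0,0]],
  [[4,-0.1,0.1],[0,0,0]],
  [[5.4,-0.1,0.1],[0,0,0]],
  [[7,-0.1,0.1],[0,0,0]],
  [[8.7,-0.2,0.1],[0,0,0]],
  [[10.4,-0.2,0.1],[0,0,0]],
  [[12.1,-0.2,0.1],[0,0,0]],
  [[13.8,-0.2,0.1],[0,0,0]],
  [[15.5,-0.3,0.1],[0,0,0]],
  [[17.2,-0.3,0.1],[0,0,0]],
  [[18.9,-0.3,0.1],[0,0,0]],
  [[20.6,-0.3,0.1],[0,0,0]],
  [[22.3,-0.4,0.1],[0,0,0]],
  [[24,-0.4,0.1],[0,0,0]],
  [[25.4,-0.4,0.1],[0,0,0]],
  [[26.5,-0.4,0.1],[0,0,0]],
  [[27,-0.4,0.1],[0,0,0]],
])

```text
clock: 23.2
position: [0.6285, 0.013, 0.0564]
eef_rot: [-3.142, -0.002, 0.002]
ft_force: [-2.9, 0.3, 6.4]
width: 0.0006
finger_force: 3.6
```

play_rows([
  [[0.4,0,0],[0,0,0]],
  [[1,0,0],[0,0,0]],
  [[1.8,0,0],[0,0,0]],
  [[2.8,-0.1,0],[0,0,0]],
  [[4,-0.1,0],[0,0,0]],
  [[5.4,-0.1,0],[0,0,0]],
  [[7,-0.1,0],[0,0,0]],
  [[8.8,-0.2,0],[0,0,0]],
  [[10.7,-0.2,0],[0,0,0]],
  [[12.6,-0.2,0],[0,0,0]],
  [[14.5,-0.2,0],[0,0,0]],
  [[16.4,-0.3,0],[0,0,0]],
  [[18.3,-0.3,0],[0,0,0]],
  [[20.4,-0.3,0],[0,0,0]],
  [[22.5,-0.3,0],[0,0,0]],
  [[24.8,-0.4,0],[0,0,0]],
  [[27,-0.4,0],[0,0,0]],
  [[29.2,-0.4,0],[0,0,0]],
  [[31,-0.4,0],[0,0,0]],
  [[32,-0.4,0],[0,0,0]],
])

```text
clock: 24.87
position: [0.6607, 0.0134, 0.0564]
eef_rot: [3.142, 0.002, -0.002]
ft_force: [-3.0, 0.5, 7.1]
width: 0.0005
finger_force: 3.3
```

```bash
python3 - <<'E'
from h import *
s=robot.observe(); print(s['position'],s['ft_force'],s['clock'])
im,d,c=grab('top','t4.png')
h=cv2.cvtColor(im,cv2.COLOR_RGB2HSV); P=pts(d,c)
m=(h[...,0]>8)&(h[...,0]<30)&(h[...,1]>70)&(P[...,2]>.03)&(P[...,2]<.07); m[:, :270]=0; m[:,350:]=0
b=P[m]; print('card front x',np.percentile(b[:,0],[95,99]),'y',b[:,1].min(),b[:,1].max(),np.median(b[:,2]))
E
```

```text
[0.66072199 0.01342194 0.05635985] [-2.97346304  0.45551691  7.09511998] 24.8667
card front x [0.67855542 0.68446765] y -0.04061021822737209 -0.031802658164300515 0.048503437796859616
```

play_rows([
  [[0,0,-10],[0,0,0]],
  [[0,0,-40],[0,0,0]],
  [[0,0,-80],[0,0,0]],
  [[0,0,-110],[0,0,0]],
  [[-15,0,-130],[0,0,0]],
  [[-40,0,-140],[0,0,0]],
  [[-70,0,-140],[0,0,0]],
  [[-100,0,-140],[0,0,0]],
  [[-130,0,-140],[0,0,0]],
  [[-150,0,-140],[0,0,0]],
  [[-160,0,-140],[0,0,0]],
  [[-160,0,-140],[0,0,0]],
  [[-160,0,-140],[0,0,0]],
  [[-160,0,-140],[0,0,0]],
  [[-160,0,-140],[0,0,0]],
])

```text
clock: 26.17
position: [0.5032, 0.0129, 0.1957]
eef_rot: [3.141, 0.001, 0.003]
ft_force: [0.5, 0.0, 0.3]
width: 0.0003
finger_force: 0.0
```

```bash
python3 - <<'E'
from h import *
grab('scene','s5.png')
E
```

```text
(no output)
```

View pics/s5.png

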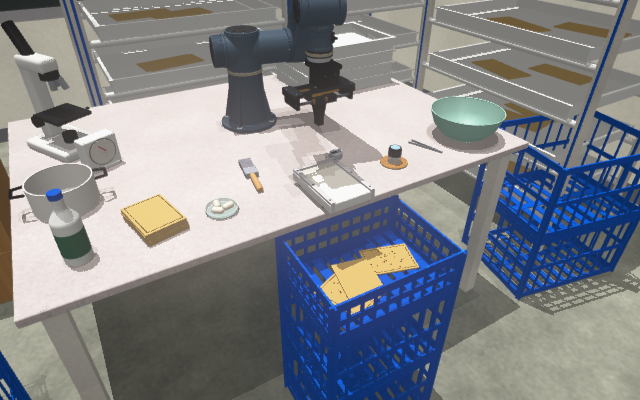

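The card lies in the crate at about (355,282), the panel is empty, and the loupe stands on the coaster at (395,155). The other things haven't moved. I'll wait about a second for everything to settle, then hand in.

play_rows([
  [[0,0,0],[0,0,0]],
  [[0,0,0],[0,0,0]],
  [[0,0,0],[0,0,0]],
  [[0,0,0],[0,0,0]],
  [[0,0,0],[0,0,0]],
  [[0,0,0],[0,0,0]],
  [[0,0,0],[0,0,0]],
  [[0,0,0],[0,0,0]],
  [[0,0,0],[0,0,0]],
  [[0,0,0],[0,0,0]],
  [[0,0,0],[0,0,0]],
  [[0,0,0],[0,0,0]],
])

```text
clock: 27.22
position: [0.5012, 0.0132, 0.1956]
eef_rot: [3.142, 0.001, -0.0]
ft_force: [1.3, -0.8, -0.4]
width: 0.0004
finger_force: 0.0
```

```bash
python3 -c "
from workcell import robot
print(robot.job_done())"
```

```text
the job is handed in; nothing more can be done
None
```

The job is handed in, with no verdict returned: the loupe stands upright on the coaster about 1 mm off centre, the card slid off flat into the blue crate with press readings of about 9 N at most, and nothing else was seen to move.

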